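Slide the drip tray home under the bottle rest of a filler

TASK

The drip tray of the bottle filler has been left out on the counter in front of the machine. Using only the fingertips or the outside of the fingers, gently push it flat along the counter, without pinching, lifting or tipping it, squarely in under the low bottle rest until its front plate is fully home against the machine. Leave the bottles on the rest and everything else on the counter standing where they are.

Things in the scene. Friction and masses are not known exactly. Their poses are not given: they have to be found in the camera images.
- filler: Stainless three-spout bottle filler, fixed. Origin: on the counter, middle of the mouth of its drip-tray bay; x points into the bay (push-in direction), y sideways, z up. Two base runners, 12 mm wide, 28 mm high, inner faces at y = -95 and +95 mm, run back 270 mm from x = 0. The bay floor is the bare counter. Uprights from x = 150 mm back.
- rest_edge (a point): Middle of the lower front edge of the bottle rest that roofs the bay: on the filler at x = 0, y = 0, 28 mm above the counter. The rest is a level sheet from x = 0 to 150 mm across both runners, top at 32 mm, with a front lip to 38 mm.
- middle_spout (a point): Lower tip of the middle one of three spouts hanging over the rest: on the filler at x = 85 mm, y = 0, 222 mm up; the others at y = -60 and +60 mm. Their tubes come from the tank behind: x = 125 to 285 mm, 235 to 361 mm up, y within 115 mm.
- tray: Loose open stainless pan, 0.35 to 0.7 kg: 110 mm along its x, 176 mm along y, 22 mm high, walls 4 mm, floor 3 mm, the two +x corners cut by 12 mm. Origin: centre of its underside. Its +x side enters the bay first, with 7 mm to spare each side and 6 mm headroom. It starts before the bay, off to one side by up to 45 mm, askew by up to 0.45 rad, and slides under a push of 1 to 5 N.
- front_plate (a point): Middle of the outer face of the tray's front plate, on the tray at x = -59, y = 0, z = 16 mm. The plate is 4 mm thick, 212 mm wide, 32 mm high, wider than the bay: it stops against the runners' front ends. Fully home, tray and filler axes are parallel and the tray's origin is 55 mm inside the mouth, at the filler's y = 0.
- bottle_a: Open amber glass bottle, 52 mm across and 180 mm tall, standing loose on the bottle rest under the spout on the filler's -y side. Origin: centre of its underside.
- bottle_b: The same, under the spout on the filler's +y side.
- corked_bottle: Corked amber glass bottle, 52 mm across, 210 mm tall, standing on the counter beyond the tray. Origin: centre of its underside.
- jar: Amber glass jar with brass lid, 72 mm across, 100 mm tall, on the counter beside the filler on its +y side. Origin: centre of its underside.
- mug: Copper mug, 80 mm across, 85 mm tall, on the counter beside the filler on its -y side. Origin: centre of its underside.
- jigger: Small steel double-cone spirit measure, 46 mm across, 85 mm tall, on the counter to the robot's left of the tray. Origin: centre of its underside.
- funnel: Aluminium funnel standing mouth down, 110 mm across, 110 mm tall, on the counter to the robot's left, farther out. Origin: centre of its underside.
There are look-alikes about, which are no part of the job. Several things have the shape of the jigger; the one meant has the colours described above.

How it is judged:
By the outcome, as a careful person would: the job done as asked, in the order asked, and still so for the second after the job is handed in, with the robot touching nothing.
It also fails if it takes over 58 s, if anything falls off the work surface, if the arm or the gripper's body presses on something with over 40 N, if the wrist force passes 120 N, or if a joint passes its speed limit or range.

ROBOT

A 6-joint arm with a two-finger parallel gripper is mounted at the origin on the work surface. World frame = base frame: x ahead of the robot, y to its left, z up, the work surface at z = 0. Lengths are in m, angles in rad, forces in N, time in s.
With the tool pointing down it reaches from about 0.4 to 0.925 m from the base axis. Payload 12.5 kg.
Tool frame: the origin (TCP) lies midway between the tips of the shut fingers; the grasp point (between the pads) lies r.pinch_z behind it (r.pinch_z is the distance from the TCP to the grasp point, in m); z points along the fingers, x is the direction in which the jaws open and shut, and the axes are right-handed (so a half turn about z gives the same grasp; the last joint's range is limited). The gripper opens to 95 mm and grips with 3 to 60 N. Pads are 20 mm wide; open, the fingers measure 119 mm over their backs; the gripper's body (75 mm by 180 mm) begins 59 mm behind the grasp point.
Start: joints at [1.214, 0.491, 1.559, -0, 1.092, -0.106], TCP at [0.155, 0.605, 0.215] pointing down, gripper open.
Joint ranges: [-3.1, 3.1], [-0.84, 2.19], [0.05, 2.79], [-1.13, 4.28], [0.06, 2.93], [-2.69, 2.69]. Speed limits (rad/s): [2.22, 2.22, 2.79, 3.14, 3.14, 3.14].

INTERFACE

Orientations are given as a rotation vector (axis times angle).
In Python, from plant import r, snapshot gives the robot as it stands.
- The arm moves only by the shell command python3 -m handwheel 'ROWS' [FORCE]. ROWS is JSON, a list of rows, each a list of 7 numbers: the shift along the world's x, y, z in mm, then the turn, a rotation vector about the world's x, y, z in degrees, then the finger opening in mm, from 0 to 95.1. In form: [[x, y, z, ax, ay, az, claw], ...]. A call has exactly 10 rows; each row is the pose to reach, as a shift and turn from the pose measured when the call began; what a row does not reach only later rows make up. A row lasts 1/8 s, in which the tool goes at most 62.5 mm and 10.7 degrees, less where a joint would pass 70% of its speed; a pose out of reach is approached as far as the arm can. A call with a gripper value outside its range is refused whole. The fingers move at their own pace and stop on an object; FORCE is the grip in N (left out, the last holds). Time passes only in rows, so rows that repeat a pose let the fingers close, or fill a call up. It gives the time, the measured TCP pose, the force and the opening at its end, in the units of the state.
- r.get_obs(): the state, without advancing time (a new reading comes with each control period).
- snapshot(name): name is "side" or "top"; returns a dict with "color" (384x512x3 uint8, red, green, blue), "fx", "fy", "cx", "cy" (pixels), "rvec" (rotation vector, rad) and "tvec" (3), from world to camera coordinates, as OpenCV has them. Camera axes: x right, y down, z forward; pixel columns grow to the right and rows downward; lengths in m; the calibration is good to about 2 mm. A picture is of the moment at which its call begins. There is no depth.
- r.close_job(): hands the job in, once; it reports no verdict.
The state is a dict: "time_s": time; "qpos": joint angles; "qd": joint speeds; "joint_torque": joint torques, N m; "position": TCP position; "tcp_rot": TCP orientation; "ft_force": force on the tool from outside, world axes, zero at the start; "ft_torque": the same for the moment, N m; "finger_gap": finger opening in m.
Only numpy, scipy, OpenCV 4.12 (cv2) and the standard library are available. Lean on these libraries where they do the work, as an engineer would, in place of code of your own. Each camera call takes 0.05 s, during which the arm holds its last target.

## Working session

There is one attempt and no reset: what is moved stays moved. The work goes in short steps, Python scripts to look and compute and a shell command to move; the robot and the scene stay as the last step left them, time stands still between calls to the robot, and variables do not carry over. Pictures are saved under pics/ and viewed, and the job is handed in when it is done.

```bash
mkdir -p pics; ls
python3 - <<'E'
from plant import r,snapshot
import cv2
o=r.get_obs();print({k:(v if not hasattr(v,'round') else v) for k,v in o.items()}, r.pinch_z)
for n in("top","side"):
    s=snapshot(n);cv2.imwrite(f"pics/{n}0.png",cv2.resize(s["color"][:,:,::-1],(800,600),interpolation=cv2.INTER_CUBIC))
    print(n,s["fx"],s["fy"],s["cx"],s["cy"],s["rvec"],s["tvec"])
E
```

```text
pics
{'time_s': 0.0, 'qpos': array([ 1.21440806e+00,  4.91565284e-01,  1.55944732e+00,  8.50066955e-06,
        1.09173810e+00, -1.05601673e-01]), 'qd': array([-0.00114473,  0.0022348 ,  0.00161588, -0.00030367, -0.00089774,
       -0.00016129]), 'joint_torque': array([-1.23677208e-03, -6.12625122e+01, -2.58193338e+01,  6.92244200e-02,
        4.82199644e-02, -1.86940943e-04]), 'position': array([0.15499201, 0.60521593, 0.21405894]), 'tcp_rot': array([ 2.48135135e+00,  1.92580052e+00, -1.55254004e-03]), 'ft_force': array([ 0.2751529 , -0.10190732,  0.66996326]), 'ft_torque': array([ 0.00976905, -0.00754668,  0.03715738]), 'finger_gap': 0.0948331380550193} 0.0188
top 387.8622994865099 387.8622994865099 254.60138738960646 195.4080800700502 [ 2.14212536 -2.20377442  0.12341821] [0.11196675 0.56057278 1.12527655]
side 376.4119368606905 376.4119368606905 254.061217665704 190.37992852044286 [ 2.08653935 -1.00892733  0.44915336] [-0.26506061  0.45898515  0.90910978]
```

View pics/top0.png

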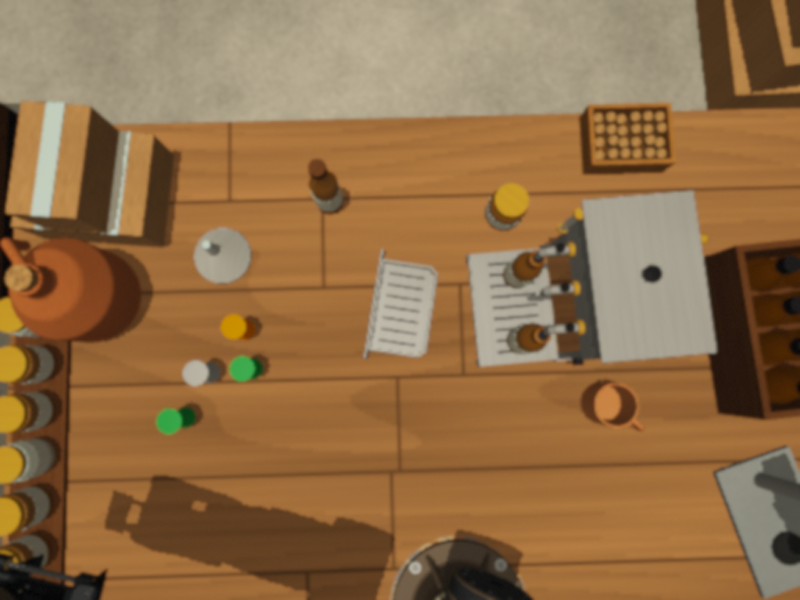

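View pics/side0.png

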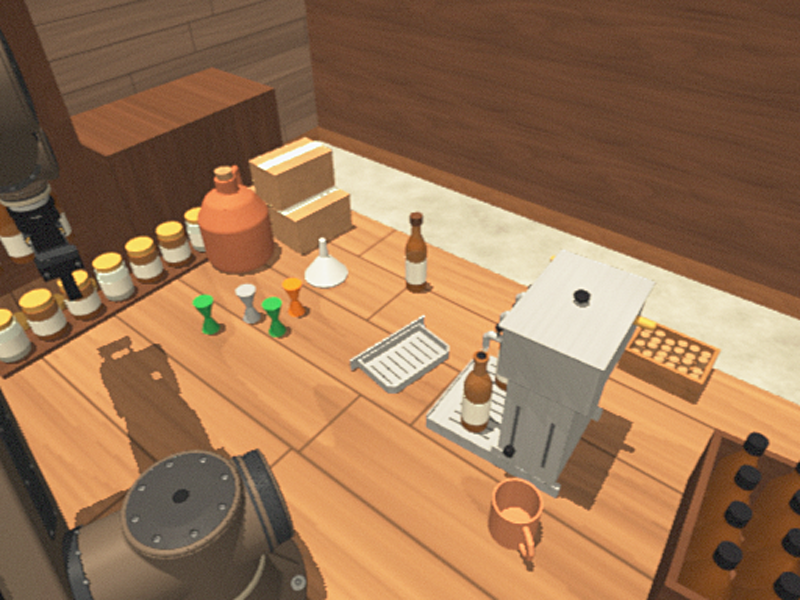

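The top view shows the tray at about (402,308), its front plate on the left from (383,252) to (366,356). The filler bay mouth is the rest's left edge, (468,255) to (479,365), and the push goes right in the image. 

Possible mix-ups:
- **Tray:** the only other slotted steel sheet is the bottle rest at (515,305), which is fixed. The tray is the loose pan at (402,308).
- **Jigger:** the steel one is at (197,373). The green ones at (243,368) and (169,420) and the orange one at (234,327) are look-alikes.

I'll check the tray in a close crop.

```bash
cat > h.py <<'E'
import numpy as np,cv2
from plant import r,snapshot
def ray(s,uv,z):
    R=cv2.Rodrigues(np.array(s["rvec"],float))[0];t=np.array(s["tvec"],float)
    c=-R.T@t;d=R.T@np.array([(uv[0]-s["cx"])/s["fx"],(uv[1]-s["cy"])/s["fy"],1.])
    return c+d*(z-c[2])/d[2]
def proj(s,p):
    K=np.array([[s["fx"],0,s["cx"]],[0,s["fy"],s["cy"]],[0,0,1]])
    return cv2.projectPoints(np.array(p,float).reshape(-1,1,3),np.array(s["rvec"],float),np.array(s["tvec"],float),K,None)[0].reshape(-1,2)
def crop(s,x0,y0,w,h,k,name):
    im=cv2.resize(s["color"][y0:y0+h,x0:x0+w,::-1],(w*k,h*k),interpolation=cv2.INTER_CUBIC);cv2.imwrite("pics/"+name,im)
E
python3 - <<'E'
from h import *
s=snapshot("top");crop(s,225,145,160,100,5,"c1.png")
s=snapshot("side");crop(s,215,185,160,110,5,"c2.png")
E
```

```text
(no output)
```

View pics/c1.png

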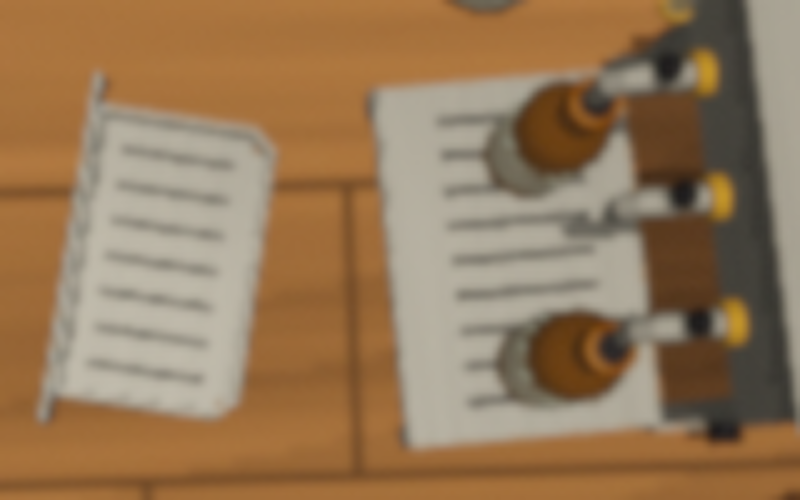

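View pics/c2.png

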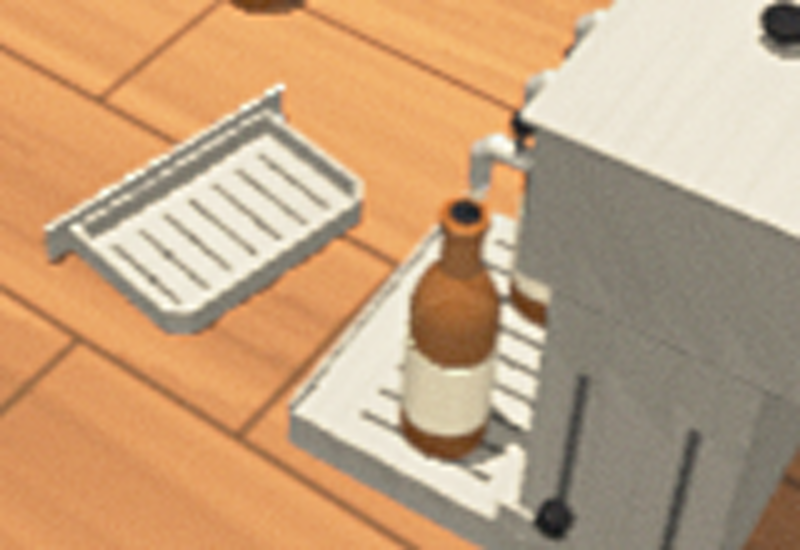

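Run:
```python
from h import *
s=snapshot("top")
R=cv2.Rodrigues(s["rvec"])[0];print("cam",-R.T@s["tvec"])
def n(u,v):return ((u+.5)/5-.5+225,(v+.5)/5-.5+145)
W=lambda u,v,z:ray(s,n(u,v),z)
a,b=W(99,72,.032),W(45,420,.032)
c,d=W(371,92,.038),W(406,447,.038)
for nm,p,q in(("plate",a,b),("rest",c,d)):
    e=p-q;L=np.hypot(*e[:2]);ax=np.array([e[1],-e[0]])/L # rotate -90: y-axis->x-axis
    print(nm,p.round(4),q.round(4),"L",L.round(4),"mid",((p+q)/2).round(4),"xaxis",ax.round(4),"yaw",np.degrees(np.arctan2(ax[1],ax[0])).round(2))
    if nm=="rest":
        f=ax;m=(p+q)[:2]/2;y=np.array([-f[1],f[0]])
        for k in(a,b,(a+b)/2):print("in filler", ((k[:2]-m)@f).round(4),((k[:2]-m)@y).round(4))
        # side check
t=snapshot("side")
for P in(a,b,c,d):
    u=proj(t,P)[0];print("side px crop",((u+.5-np.array([215,185]))*5-.5).round(1))
for u,v in((85,420),):pass
# tray front corners at z .022
print("tray side edges", W(275,155,.022).round(4), W(240,400,.022).round(4))
for nm,(u,v) in dict(jar=(511,195),steel=(197,373),green=(243,368),green2=(169,420),orange=(234,327),corked=(330,200),funnel=(222,255),mug=(612,405)).items():
    print(nm,ray(s,(u*.64,v*.64),.06).round(3))
```

```text
cam [0.44475763 0.1094624  1.17610983]
plate [0.6736 0.1234 0.032 ] [0.4669 0.1606 0.032 ] L 0.21 mid [0.5702 0.142  0.032 ] xaxis [-0.1768 -0.9842] yaw -100.19
rest [ 0.6559 -0.0383  0.038 ] [ 0.445  -0.0502  0.038 ] L 0.2112 mid [ 0.5504 -0.0443  0.038 ] xaxis [ 0.0565 -0.9984] yaw -86.76
in filler -0.1605 0.1324
in filler -0.2092 -0.0719
in filler -0.1848 0.0303
side px crop [280.9  85.7]
side px crop [ 47.7 228.6]
side px crop [459.9 193.4]
side px crop [284.6 401.5]
tray side edges [0.622 0.019 0.022] [0.4756 0.045  0.022 ]
jar [ 0.764 -0.124  0.06 ]
steel [0.446 0.466 0.06 ]
green [0.453 0.383 0.06 ]
green2 [0.363 0.516 0.06 ]
orange [0.529 0.399 0.06 ]
corked [0.763 0.218 0.06 ]
funnel [0.664 0.421 0.06 ]
mug [ 0.366 -0.289  0.06 ]
```

Both views agree: the crop shows the plate ends at (99,72) and (45,420), and the rest's lip ends at (371,92) and (406,447). The tray sits +17 mm in filler y and is skewed −13°. I'll travel high to behind the plate, with the jaws turned parallel to it.

```bash
python3 -m handwheel '[[43,-43,10,0,0,-8.6,95],[86,-86,10,0,0,-17.2,95],[129,-129,10,0,0,-25.8,95],[172,-172,10,0,0,-34.4,95],[215,-215,10,0,0,-43,95],[258,-258,10,0,0,-51.6,95],[300,-300,10,0,0,-60.2,95],[342,-340,10,0,0,-68.8,95],[383,-380,10,0,0,-77.4,95],[423,-421,10,0,0,-85.8,95]]'
python3 - <<'E'
from h import *
o=r.get_obs();print(o["time_s"],o["position"],cv2.Rodrigues(o["tcp_rot"])[0].round(3),o["ft_force"])
s=snapshot("side");cv2.imwrite("pics/s1.png",cv2.resize(s["color"][:,:,::-1],(800,600)))
s=snapshot("top");cv2.imwrite("pics/t1.png",cv2.resize(s["color"][:,:,::-1],(800,600)))
E
```

```text
time_s: 1.55
position: [0.5793, 0.1829, 0.2245]
tcp_rot: [-3.128, 0.286, 0.0]
ft_force: [0.4, 0.6, -0.4]
finger_gap: 0.095
1.55 [0.57929818 0.18287855 0.22450333] [[ 0.983 -0.181 -0.   ]
 [-0.181 -0.983  0.   ]
 [-0.    -0.    -1.   ]] [ 0.37640124  0.58065788 -0.4019193 ]
```

View pics/s1.png

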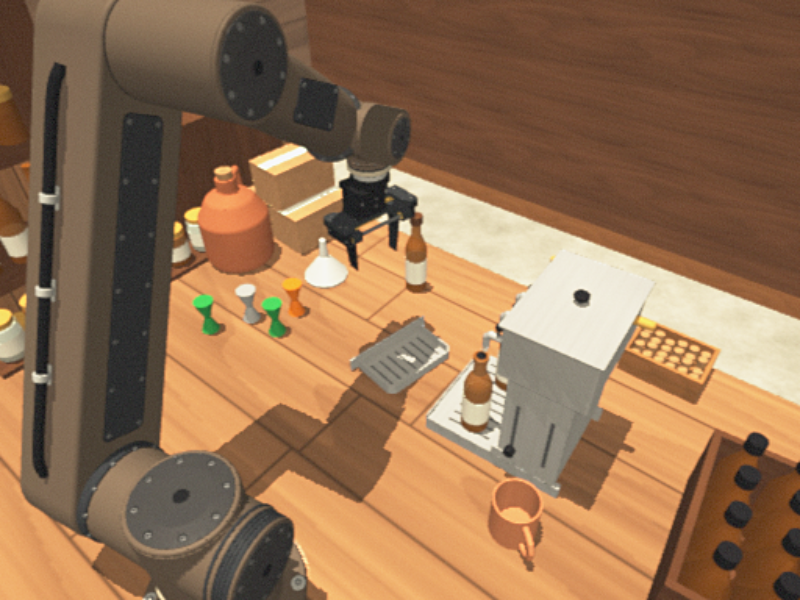

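View pics/t1.png

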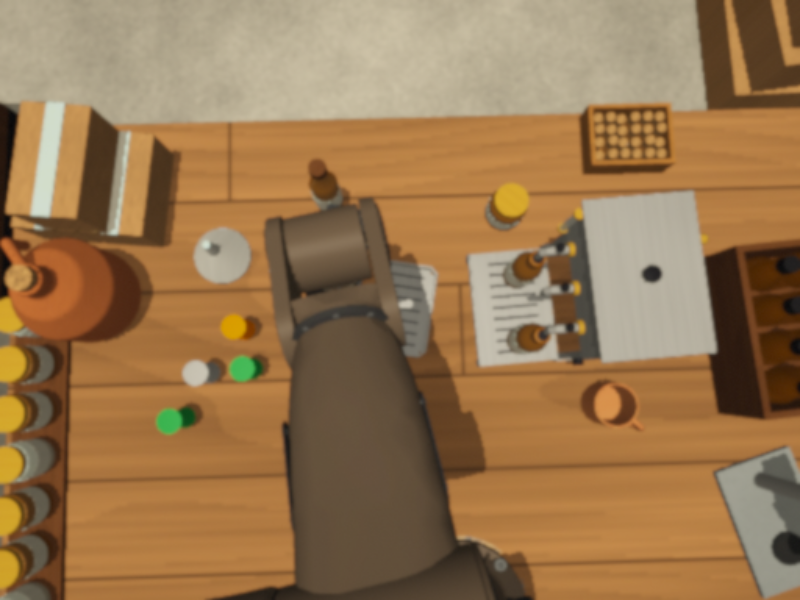

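The side view shows the jaws straddling behind the tray at (370,230), with the wrist above the bottles. I'll descend there.

```bash
python3 -m handwheel '[[0,0,-30,0,0,0,95],[0,0,-65,0,0,0,95],[0,0,-100,0,0,0,95],[0,0,-130,0,0,0,95],[0,0,-160,0,0,0,95],[0,0,-180,0,0,0,95],[0,0,-195,0,0,0,95],[0,0,-205,0,0,0,95],[0,0,-211,0,0,0,95],[0,0,-212,0,0,0,95]]'
python3 - <<'E'
from h import *
s=snapshot("side");crop(s,180,140,160,120,5,"s2.png")
E
```

```text
time_s: 2.9
position: [0.5812, 0.1806, 0.012]
tcp_rot: [3.128, -0.291, 0.001]
ft_force: [0.5, 0.1, -0.7]
finger_gap: 0.0948
```

View pics/s2.png

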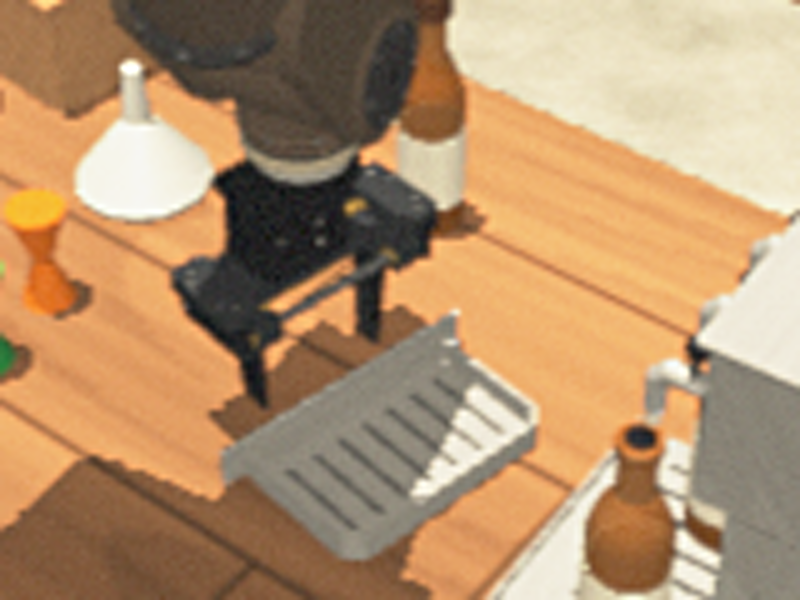

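The crop shows both fingertips behind the plate at (262,400) and (370,335), with a clear gap to it. I'll push gently along the tray's own heading.

```bash
python3 -m handwheel '[[-2,-10,0,0,0,0,95],[-4,-19,0,0,0,0,95],[-5,-25,0,0,0,0,95],[-5,-30,0,0,0,0,95],[-6,-35,0,0,0,0,95],[-7,-40,0,0,0,0,95],[-8,-45,0,0,0,0,95],[-9,-50,0,0,0,0,95],[-10,-55,0,0,0,0,95],[-11,-60,0,0,0,0,95]]'
python3 - <<'E'
from h import *
s=snapshot("side");crop(s,200,160,160,120,5,"s3.png")
s=snapshot("top");crop(s,225,145,160,100,5,"t3.png")
E
```

```text
time_s: 4.2
position: [0.5704, 0.1206, 0.0123]
tcp_rot: [3.128, -0.291, 0.002]
ft_force: [1.8, 5.0, 3.6]
finger_gap: 0.0948
```

View pics/s3.png

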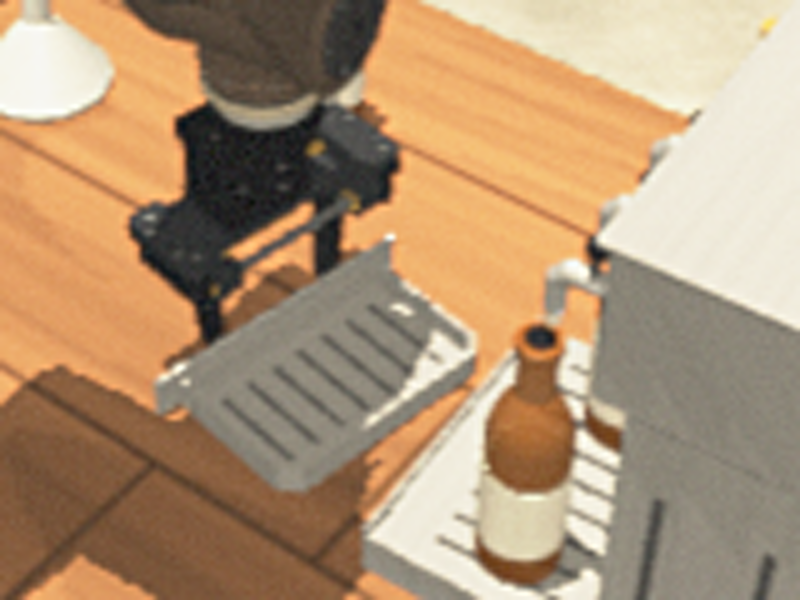

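View pics/t3.png

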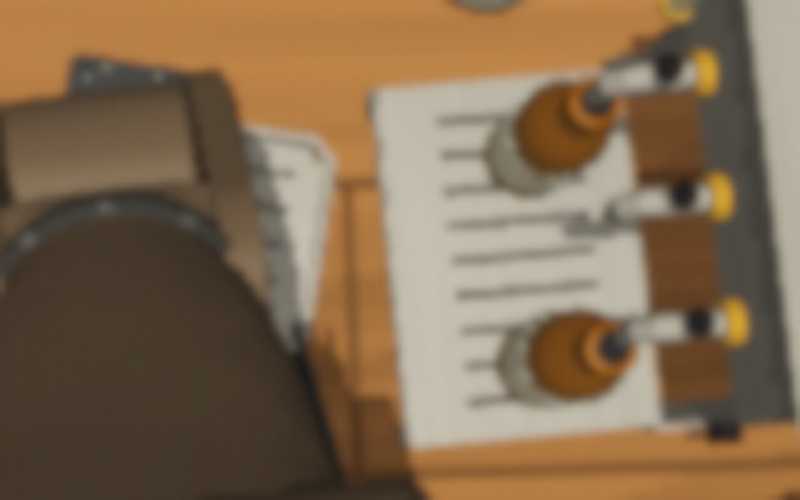

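The side crop shows the fingers touching the plate, whose top ends are at (390,238) and (160,378). I'll measure its pose from there.

```bash
cat >> h.py <<'E'
F0=np.array([.5504,-.0443]);FX=np.array([.0565,-.9984]);FY=np.array([.9984,.0565])
def plate(s,a,b,off,k,z=.032):
    P=[ray(s,((u+.5)/k-.5+off[0],(v+.5)/k-.5+off[1]),z) for u,v in(a,b)]
    p,q=[np.array([(x[:2]-F0)@FX,(x[:2]-F0)@FY]) for x in P]
    e=p-q;L=np.hypot(*e);yaw=np.arctan2(-e[0],e[1]);m=(p+q)/2;c=m+.057*np.array([np.cos(yaw),np.sin(yaw)])
    print("ends(filler)",p.round(4),q.round(4),"L",L.round(4),"yaw",np.degrees(yaw).round(2),"mid",m.round(4),"tray origin",c.round(4))
def tool():
    o=r.get_obs();R=cv2.Rodrigues(o["tcp_rot"])[0];d=o["position"][:2]-F0
    print("t",o["time_s"],"tcp filler",(d@FX).round(4),(d@FY).round(4),"z",o["position"][2].round(4),"jaw yaw",np.degrees(np.arctan2(-(R[:2,0]@FX),R[:2,0]@FY)).round(2),"F",o["ft_force"].round(1))
E
python3 - <<'E'
from h import *
s=snapshot("side");plate(s,(391,237),(160,378),(200,160),5);tool()
E
```

```text
ends(filler) [-0.125   0.1235] [-0.1756 -0.0749] L 0.2048 yaw -14.31 mid [-0.1503  0.0243] tray origin [-0.0951  0.0102]
t 4.35 tcp filler -0.1632 0.0289 z 0.012 jaw yaw -13.87 F [ 0.9 -1.1 -0.3]
```

```bash
python3 -m handwheel '[[-1,-4,0,0,0,0,95],[-1.5,-8,0,0,0,0,95],[-2,-11,0,0,0,0,95],[-2.5,-14,0,0,0,0,95],[-3,-17,0,0,0,0,95],[-4,-20,0,0,0,0,95],[-4.5,-23,0,0,0,0,95],[-5,-26,0,0,0,0,95],[-5.5,-28,0,0,0,0,95],[-5.5,-28,0,0,0,0,95]]'
python3 - <<'E'
from h import *
s=snapshot("side");crop(s,200,160,160,120,5,"s4.png");tool()
s=snapshot("top");crop(s,225,145,160,100,5,"t4.png")
E
```

```text
time_s: 5.6
position: [0.5643, 0.0919, 0.0119]
tcp_rot: [3.127, -0.291, -0.0]
ft_force: [-0.0, -0.1, 0.1]
finger_gap: 0.0949
t 5.65 tcp filler -0.1352 0.0215 z 0.0119 jaw yaw -13.88 F [ 0.4 -0.2 -0.5]
```

View pics/s4.png

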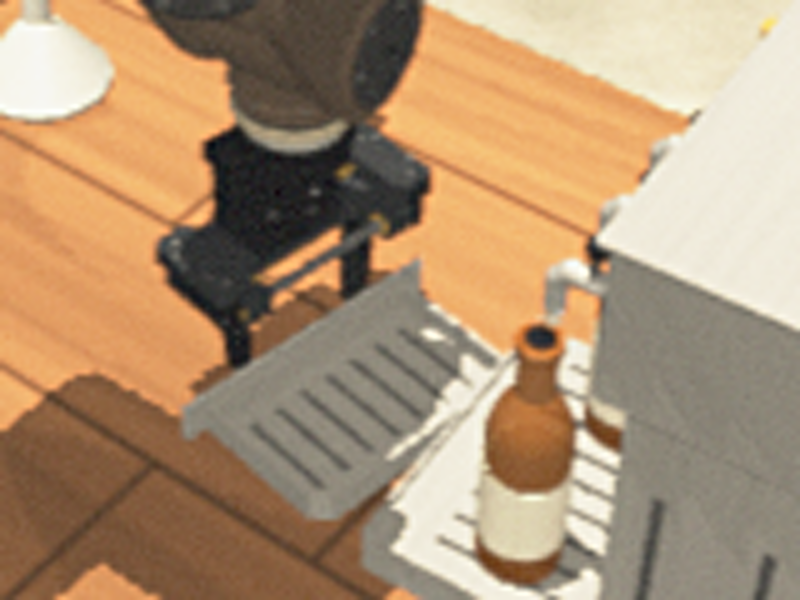

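View pics/t4.png

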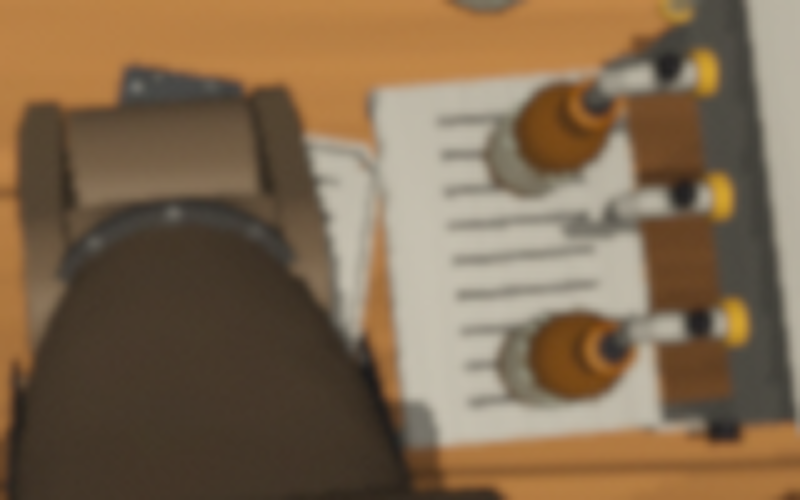

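The leading corner is just at the mouth: (378,160) in the top crop. The plate's ends are at (420,261) and (187,403) in the side crop. Next I'll work out the arc that squares it.

Run:
```python
from h import *
s=snapshot("side");plate(s,(420,261),(187,403),(200,160),5);tool()
c=np.array([-.1352,.0215])+.069*np.array([np.cos(-.242),np.sin(-.242)])
print("origin from tool",c)
o=r.get_obs();P=np.array([-.1352,.0215])
th=np.radians(-13.9)
for rho in(.09,.11):
    C=np.array([-.068,.004])+rho*np.array([-np.sin(th),np.cos(th)])
    for i in range(2,11,2):
        a=np.radians(13.9*i/10);R=np.array([[np.cos(a),-np.sin(a)],[np.sin(a),np.cos(a)]])
        d=C+R@(P-C)-P;w=(d[0]*FX+d[1]*FY)*1000
        print(rho,i,w.round(1),(13.9*i/10))
```

```text
ends(filler) [-0.0953  0.1144] [-0.148  -0.0821] L 0.2035 yaw -15.0 mid [-0.1216  0.0161] tray origin [-0.0666  0.0014]
t 5.75 tcp filler -0.1353 0.0216 z 0.0119 jaw yaw -13.87 F [ 0.1 -0.7  0.8]
origin from tool [-0.06821062  0.00496451]
0.09 2 [-4.  -3.7] 2.7800000000000002
0.09 4 [-7.9 -7.6] 5.5600000000000005
0.09 6 [-11.5 -11.7] 8.34
0.09 8 [-14.9 -16. ] 11.120000000000001
0.09 10 [-18.2 -20.4] 13.9
0.11 2 [-4.2 -4.7] 2.7800000000000002
0.11 4 [-8.1 -9.6] 5.5600000000000005
0.11 6 [-11.8 -14.6] 8.34
0.11 8 [-15.3 -19.9] 11.120000000000001
0.11 10 [-18.5 -25.3] 13.9
```

```bash
python3 -m handwheel '[[-2,-2,0,0,0,1.4,95],[-4,-4.2,0,0,0,2.8,95],[-6,-6.4,0,0,0,4.2,95],[-8,-8.6,0,0,0,5.6,95],[-10,-10.8,0,0,0,7,95],[-12,-13.1,0,0,0,8.4,95],[-13.5,-15.5,0,0,0,9.7,95],[-15,-18,0,0,0,11.1,95],[-17,-20.5,0,0,0,12.5,95],[-18.5,-23,0,0,0,13.9,95]]'
python3 - <<'E'
from h import *
s=snapshot("side");crop(s,200,160,160,120,5,"s5.png");tool()
s=snapshot("top");crop(s,225,145,160,100,5,"t5.png")
E
```

```text
time_s: 7.0
position: [0.5456, 0.0689, 0.0119]
tcp_rot: [3.139, 0.092, -0.001]
ft_force: [-0.4, 2.8, -0.7]
finger_gap: 0.095
t 7.05 tcp filler -0.1131 0.0015 z 0.0119 jaw yaw 0.19 F [-0.8  1.8  0.5]
```

View pics/s5.png

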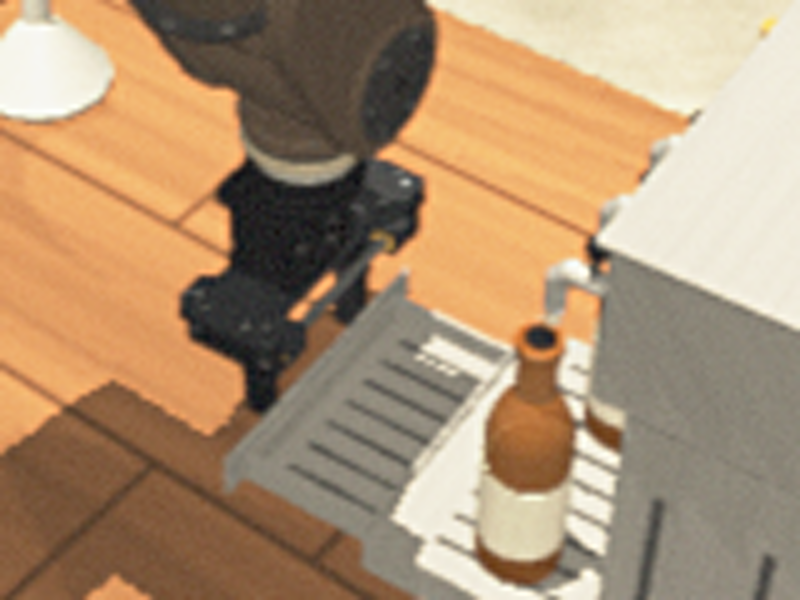

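View pics/t5.png

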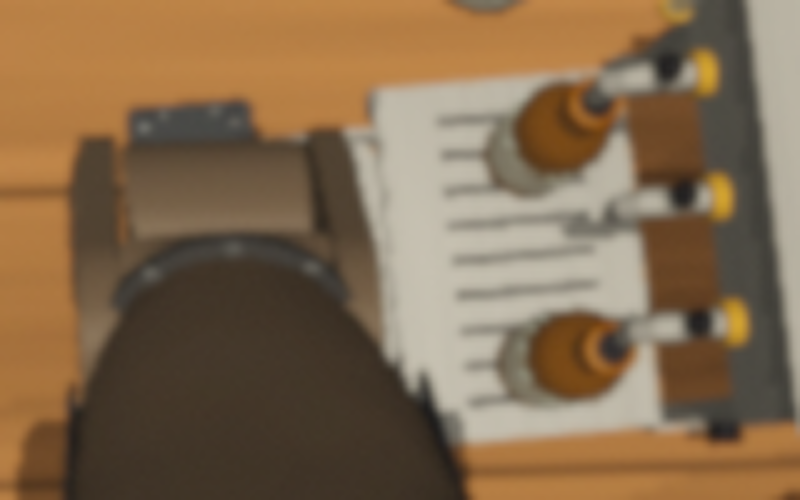

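The leading edge has gone under the rest without touching it. The plate ends are at (404,275) and (229,465) in the side crop.

Run:
```python
from h import *
s=snapshot("side");plate(s,(405,275),(228,464),(200,160),5);tool()
# side-view sideways position: tray -y wall line and lip corner check
P=lambda x,y,z:proj(s,np.r_[F0+x*FX+y*FY,z])[0]
for p in((0,.107,.038),(0,-.107,.038),(-.098,.106,.032),(-.098,-.106,.032),(-.098,.088,.022)):
    print(p,((P(*p)+.5-np.array([200,160]))*5-.5).round(0))
```

```text
ends(filler) [-0.0964  0.0968] [-0.0963 -0.1077] L 0.2045 yaw 0.02 mid [-0.0963 -0.0055] tray origin [-0.0393 -0.0055]
t 7.15 tcp filler -0.1132 0.0016 z 0.0119 jaw yaw 0.04 F [0.7 0.3 0.4]
(0, 0.107, 0.038) [536. 317.]
(0, -0.107, 0.038) [358. 528.]
(-0.098, 0.106, 0.032) [410. 266.]
(-0.098, -0.106, 0.032) [227. 461.]
(-0.098, 0.088, 0.022) [396. 292.]
```

Run:
```python
from h import *
s=snapshot("top");crop(s,280,155,50,36,16,"t6.png")
P=lambda x,y,z:proj(s,np.r_[F0+x*FX+y*FY,z])[0]
for p in((0,.107,.038),(-.01,.088,.022),(-.01,.083,.022),(-.01,.093,.022)):
    print(p,((P(*p)+.5-np.array([280,155]))*16-.5).round(0))
s=snapshot("side");crop(s,235,240,50,36,16,"s6.png")
P=lambda x,y,z:proj(s,np.r_[F0+x*FX+y*FY,z])[0]
for p in((0,-.107,.038),(-.096,-.106,.032),(-.05,-.088,.022)):
    print(p,((P(*p)+.5-np.array([235,240]))*16-.5).round(0))
```

```text
(0, 0.107, 0.038) [308. 128.]
(-0.01, 0.088, 0.022) [254. 248.]
(-0.01, 0.083, 0.022) [257. 274.]
(-0.01, 0.093, 0.022) [252. 222.]
(0, -0.107, 0.038) [588. 411.]
(-0.096, -0.106, 0.032) [177. 201.]
(-0.05, -0.088, 0.022) [425. 281.]
```

View pics/t6.png

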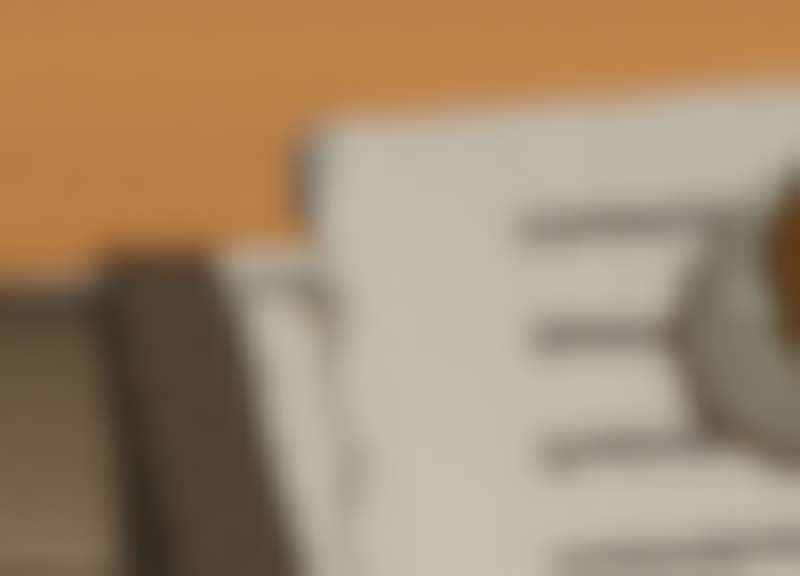

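View pics/s6.png

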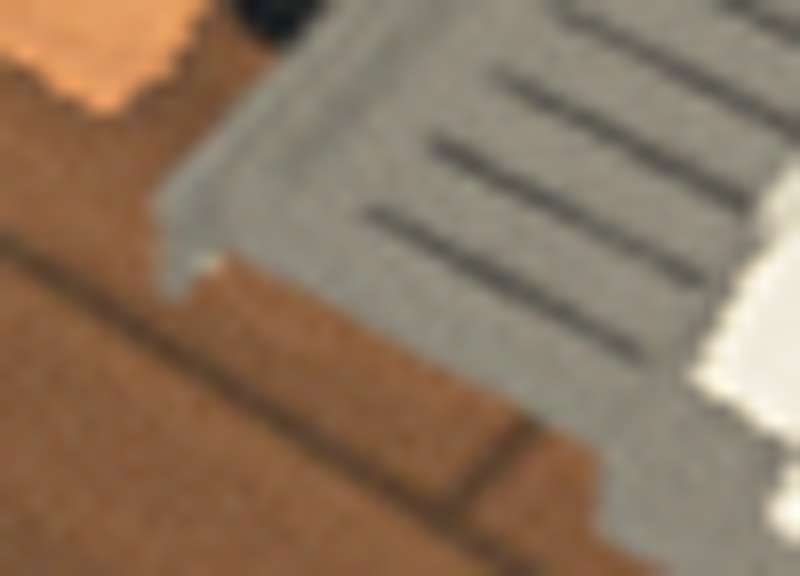

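Top and side agree that the tray is square (yaw ≈0) and centred to within about 1 mm: its far wall is at row 247 in the close crop, and the expected row for y=0 is 248. I'll push straight in.

```bash
python3 -m handwheel '[[0.2,-4,0,0,0,0,95],[0.5,-8,0,0,0,0,95],[0.7,-12,0,0,0,0,95],[0.9,-16,0,0,0,0,95],[1.1,-20,0,0,0,0,95],[1.4,-24,0,0,0,0,95],[1.6,-28,0,0,0,0,95],[1.8,-32,0,0,0,0,95],[2,-36,0,0,0,0,95],[2.3,-40,0,0,0,0,95]]'
python3 - <<'E'
from h import *
s=snapshot("side");crop(s,220,170,160,120,5,"s7.png");tool()
E
```

```text
time_s: 8.5
position: [0.5482, 0.0286, 0.0119]
tcp_rot: [3.139, 0.089, -0.0]
ft_force: [0.3, 3.5, 0.3]
finger_gap: 0.095
t 8.55 tcp filler -0.0726 0.0019 z 0.0119 jaw yaw 0.01 F [ 0.4  1.2 -0.2]
```

View pics/s7.png

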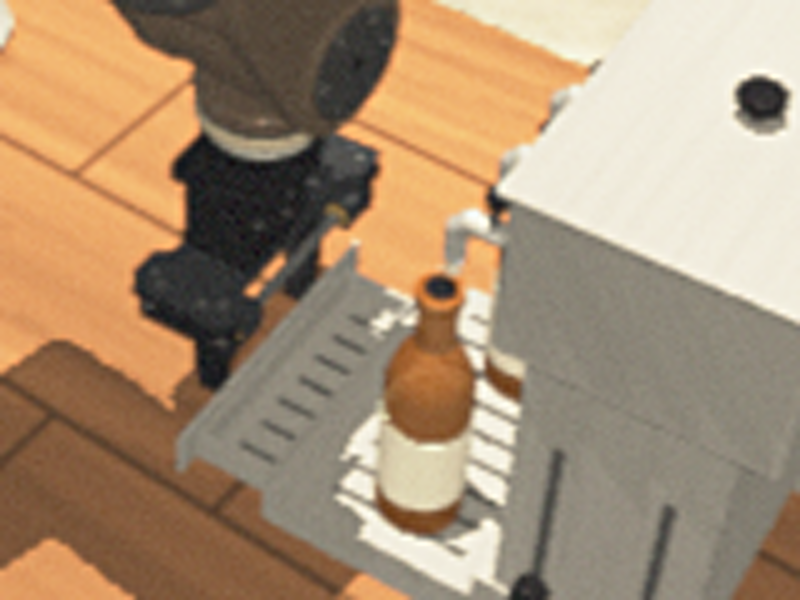

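The tray is going in squarely (plate ends (355,243) to (180,440)) at only 3.5 N. I'll carry on.

```bash
python3 -m handwheel '[[0.2,-4,0,0,0,0,95],[0.5,-8,0,0,0,0,95],[0.7,-12,0,0,0,0,95],[0.9,-16,0,0,0,0,95],[1.1,-20,0,0,0,0,95],[1.4,-24,0,0,0,0,95],[1.6,-28,0,0,0,0,95],[1.8,-32,0,0,0,0,95],[2,-36,0,0,0,0,95],[2.3,-40,0,0,0,0,95]]'
python3 - <<'E'
from h import *
s=snapshot("side");crop(s,220,170,160,120,5,"s8.png");tool()
s=snapshot("top");crop(s,225,135,160,110,5,"t8.png")
E
```

```text
time_s: 9.8
position: [0.5505, -0.012, 0.0119]
tcp_rot: [3.139, 0.089, -0.0]
ft_force: [-0.7, 3.4, -0.2]
finger_gap: 0.0951
t 9.85 tcp filler -0.0319 0.002 z 0.0119 jaw yaw 0.01 F [0.3 0.4 1.4]
```

View pics/s8.png

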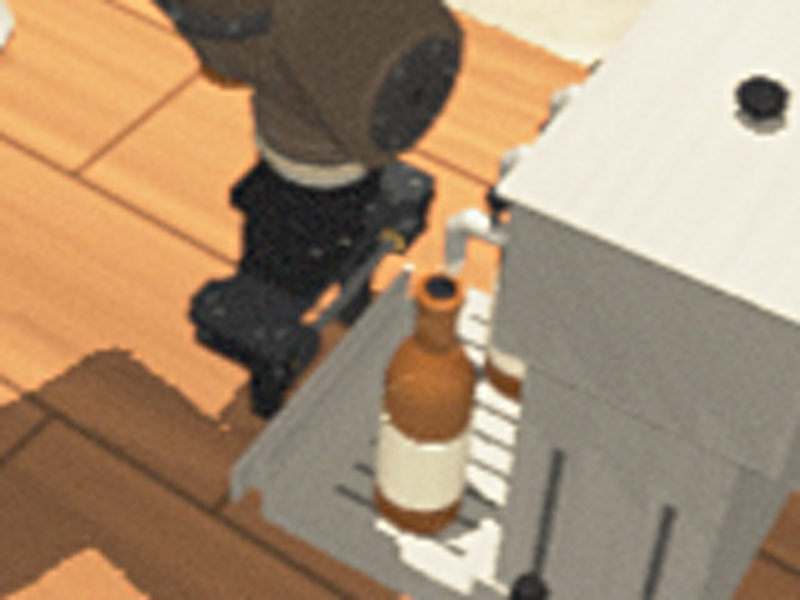

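View pics/t8.png

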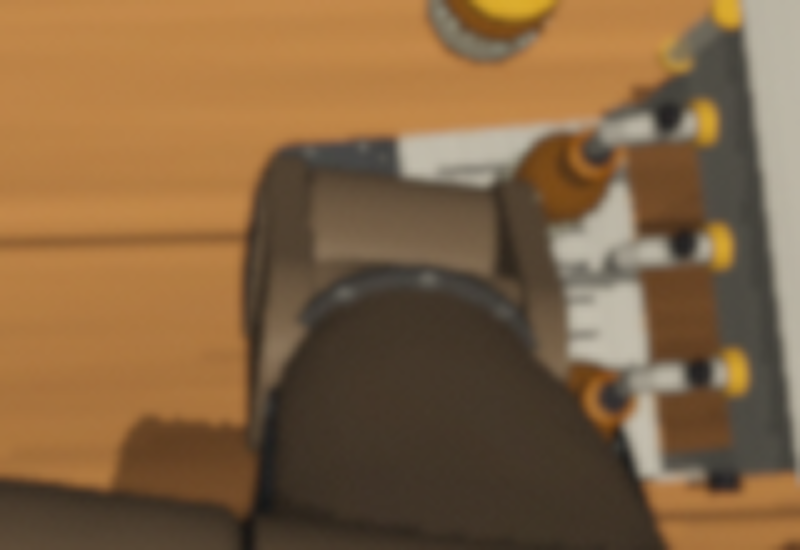

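About 18 mm remains. I'll approach slowly and watch the force.

```bash
python3 -m handwheel '[[0.1,-2,0,0,0,0,95],[0.2,-4,0,0,0,0,95],[0.3,-6,0,0,0,0,95],[0.4,-8,0,0,0,0,95],[0.5,-10,0,0,0,0,95],[0.6,-11,0,0,0,0,95],[0.7,-12,0,0,0,0,95],[0.7,-13,0,0,0,0,95],[0.8,-13.5,0,0,0,0,95],[0.8,-14,0,0,0,0,95]]'
python3 - <<'E'
from h import *
tool()
s=snapshot("side");crop(s,250,200,80,60,10,"s9.png")
E
```

```text
time_s: 11.15
position: [0.5514, -0.0263, 0.0119]
tcp_rot: [3.139, 0.089, -0.0]
ft_force: [0.0, 3.0, 0.6]
finger_gap: 0.0949
t 11.15 tcp filler -0.0179 0.002 z 0.0119 jaw yaw -0.0 F [0.  3.  0.6]
```

View pics/s9.png

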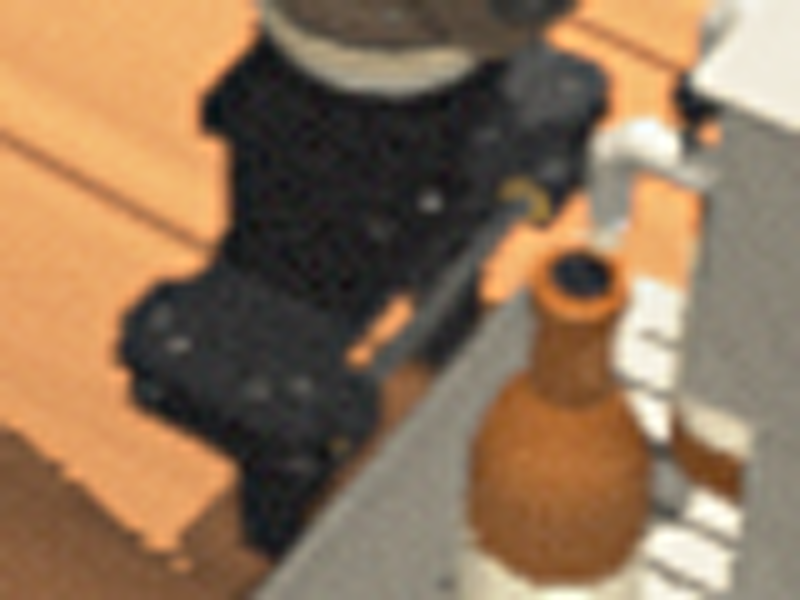

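No contact with the machine yet: the force is 3 N, which is just sliding. I'll take finer steps.

```bash
python3 -m handwheel '[[0,-0.5,0,0,0,0,95],[0,-1,0,0,0,0,95],[0.1,-1.5,0,0,0,0,95],[0.1,-2,0,0,0,0,95],[0.1,-2.3,0,0,0,0,95],[0.2,-2.6,0,0,0,0,95],[0.2,-2.9,0,0,0,0,95],[0.2,-3.2,0,0,0,0,95],[0.2,-3.5,0,0,0,0,95],[0.2,-3.8,0,0,0,0,95]]'
```

```text
time_s: 12.45
position: [0.5516, -0.0296, 0.0119]
tcp_rot: [3.139, 0.09, -0.0]
ft_force: [0.6, 11.4, 1.7]
finger_gap: 0.0952
```

```bash
python3 -m handwheel '[[0,-0.3,0,0,0,0,95],[0,-0.6,0,0,0,0,95],[0,-0.8,0,0,0,0,95],[0,-1,0,0,0,0,95],[0,-1.2,0,0,0,0,95],[0,-1.4,0,0,0,0,95],[0,-1.4,0,0,0,0,95],[0,-1.4,0,0,0,0,95],[0,-1.4,0,0,0,0,95],[0,-1.4,0,0,0,0,95]]'
python3 - <<'E'
from h import *
tool();o=r.get_obs();print(o["ft_torque"])
E
```

```text
time_s: 13.7
position: [0.5515, -0.0298, 0.0119]
tcp_rot: [3.14, 0.093, -0.0]
ft_force: [1.0, 14.4, 1.3]
finger_gap: 0.0954
t 13.7 tcp filler -0.0144 0.0019 z 0.0119 jaw yaw 0.16 F [ 1.  14.4  1.3]
[ 2.60588728 -0.2071706   0.67712809]
```

It has stalled at the expected depth (TCP −14.4 mm), but the moment says the +y finger carries the load. I'll press the −y side too, with a small turn, to be sure it is seated.

```bash
python3 -m handwheel '[[0,0.3,0,0,0,0.2,95],[0,0.3,0,0,0,0.5,95],[0,0.3,0,0,0,0.8,95],[0,0,0,0,0,1,95],[0,0,0,0,0,1.2,95],[0,-0.2,0,0,0,1.3,95],[0,-0.4,0,0,0,1.3,95],[0,-0.6,0,0,0,1.3,95],[0,-0.6,0,0,0,1.3,95],[0,-0.6,0,0,0,1.3,95]]'
python3 - <<'E'
from h import *
tool();o=r.get_obs();print(o["ft_torque"])
E
```

```text
time_s: 14.95
position: [0.5514, -0.029, 0.0119]
tcp_rot: [-3.138, -0.125, 0.001]
ft_force: [0.9, 16.9, 1.7]
finger_gap: 0.0949
t 14.95 tcp filler -0.0152 0.0019 z 0.0119 jaw yaw 1.32 F [ 0.9 16.9  1.7]
[ 2.96655186 -0.17382021 -0.83486325]
```

Both sides now stall firm at the plate's home depth (outer face at about −4 mm). I'll back off and rise, then look.

```bash
python3 -m handwheel '[[0,5,0,0,0,0,95],[0,15,0,0,0,0,95],[0,30,0,0,0,0,95],[0,50,0,0,0,0,95],[0,60,20,0,0,0,95],[0,70,60,0,0,0,95],[0,90,110,0,0,0,95],[0,120,160,0,0,0,95],[0,160,200,0,0,0,95],[0,200,210,0,0,0,95]]' && python3 -m handwheel '[[-30,50,0,0,0,10,95],[-60,100,0,0,0,20,95],[-90,150,0,0,0,30,95],[-120,200,0,0,0,40,95],[-140,220,0,0,0,40,95],[-140,220,0,0,0,40,95],[-140,220,0,0,0,40,95],[-140,220,0,0,0,40,95],[-140,220,0,0,0,40,95],[-140,220,0,0,0,40,95]]'
python3 - <<'E'
from h import *
tool()
s=snapshot("side");crop(s,230,150,160,120,5,"s10.png")
s=snapshot("top");cv2.imwrite("pics/t10.png",cv2.resize(s["color"][:,:,::-1],(800,600)));crop(s,285,150,80,70,8,"t11.png")
E
```

```text
time_s: 16.2
position: [0.5516, 0.1734, 0.2249]
tcp_rot: [-3.137, -0.125, -0.006]
ft_force: [0.3, -0.4, -1.0]
finger_gap: 0.0952
time_s: 17.45
position: [0.412, 0.393, 0.2249]
tcp_rot: [-2.904, -1.189, -0.005]
ft_force: [0.1, 0.4, -0.1]
finger_gap: 0.0949
t 17.45 tcp filler -0.4445 -0.1135 z 0.2249 jaw yaw 41.29 F [ 0.1  0.4 -0.1]
```

View pics/s10.png

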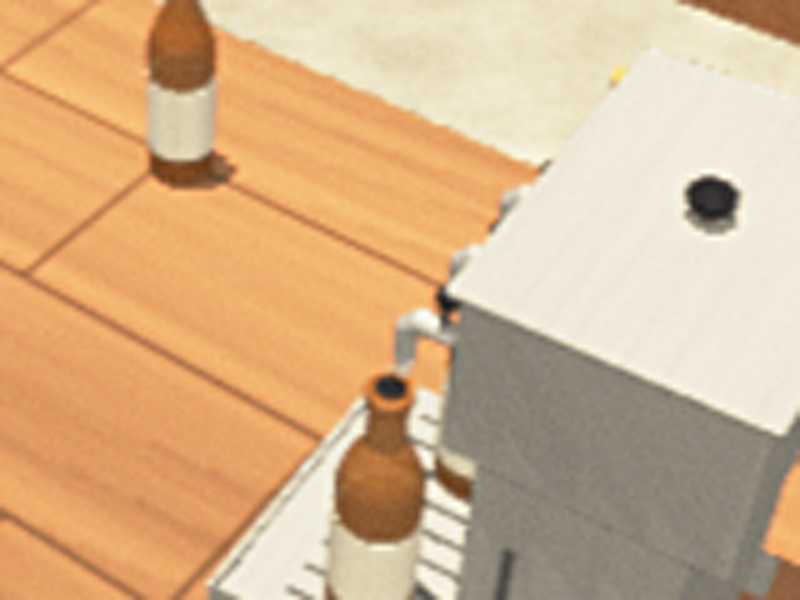

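View pics/t10.png

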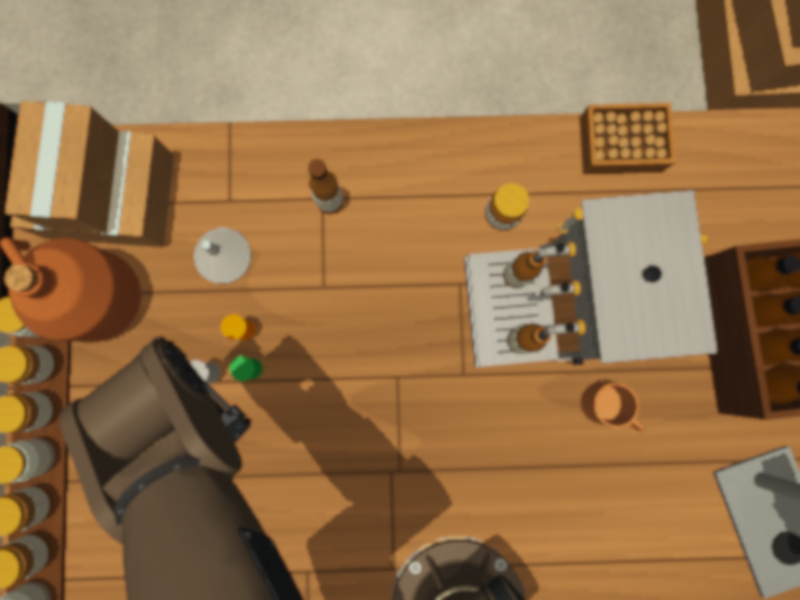

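View pics/t11.png

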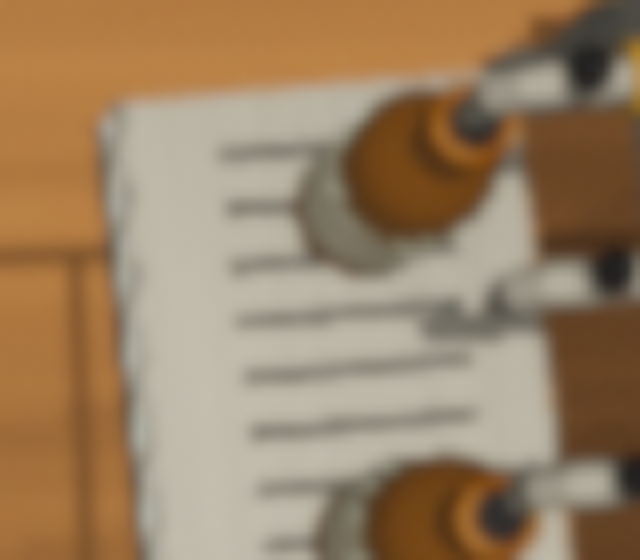

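Bottles and other items stand as before, and the plate lies flush along the lip. Last, a check of both plate ends for squareness and centring.

Run:
```python
from h import *
s=snapshot("top")
a=s["color"]
A=cv2.resize(a[155:180,290:315,::-1],(400,400),interpolation=cv2.INTER_CUBIC);B=cv2.resize(a[217:242,295:320,::-1],(400,400),interpolation=cv2.INTER_CUBIC)
cv2.imwrite("pics/e1.png",np.hstack([A,B]))
P=lambda x,y,z:proj(s,np.r_[F0+x*FX+y*FY,z])[0]
for off,sg in(((290,155),1),((295,217),-1)):
  for p in((0,.107*sg,.038),(-.004,.106*sg,.032),(0,.106*sg,.032)):print(p,((P(*p)+.5-np.array(off))*16-.5).round(0))
s=snapshot("side");a=s["color"];off=(255,240)
crop(s,255,240,50,40,16,"e2.png")
P=lambda x,y,z:proj(s,np.r_[F0+x*FX+y*FY,z])[0]
for p in((0,-.107,.038),(0,-.107,0),(-.004,-.106,.032),(-.004,-.106,0)):print(p,((P(*p)+.5-np.array(off))*16-.5).round(0))
```

```text
(0, 0.107, 0.038) [148. 128.]
(-0.004, 0.106, 0.032) [123. 141.]
(0, 0.106, 0.032) [144. 140.]
(0, -0.107, 0.038) [181. 287.]
(-0.004, -0.106, 0.032) [155. 284.]
(0, -0.106, 0.032) [176. 282.]
(0, -0.107, 0.038) [268. 411.]
(0, -0.107, 0) [264. 537.]
(-0.004, -0.106, 0.032) [252. 418.]
(-0.004, -0.106, 0) [250. 524.]
```

View pics/e1.png

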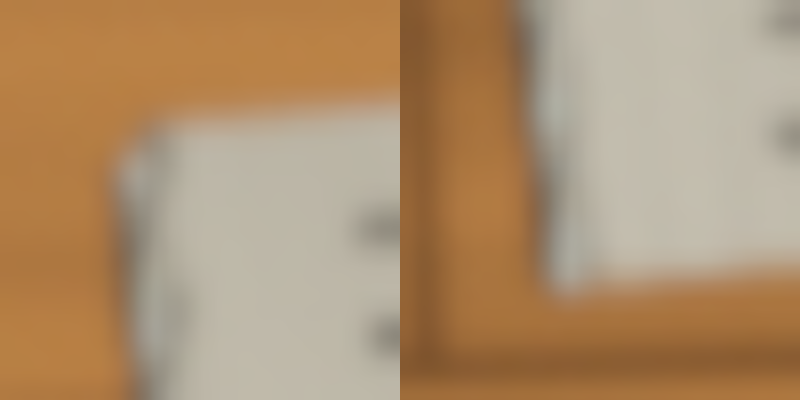

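View pics/e2.png

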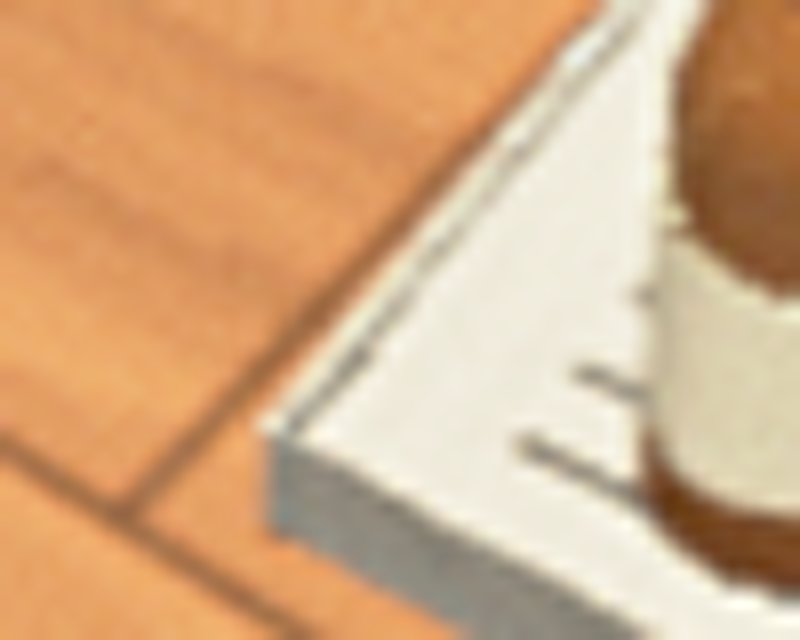

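Both plate ends match the home position to about 1 mm: far end near (118,165) against (123,141) expected, near end (150,290) against (155,284). There is no visible gap at the near runner. I'm handing in.

```bash
python3 -c "
from plant import r
print(r.get_obs()['time_s']);r.close_job()"
```

```text
17.65
the job is handed in; nothing more can be done
```

The drip tray is in the bay with its front plate against the machine, and I handed the job in at 17.65 s. I pushed it with the two open fingertips: along its own heading, through a slow arc to square it up, then straight in.

- **Force:** it slid at about 3–5 N. At the end I pressed each side of the plate in turn, and both stopped firm at 14–17 N at the expected depth.
- **Final pictures:** the plate lies flush and parallel along the bottle rest's front lip, with no visible gap. The tray looks centred to about 1–2 mm, possibly slightly toward −y.
- **Other items:** the two bottles, corked bottle, jar, mug and funnel stand where they were. The arm partly hid the jiggers in the last picture: the steel one showed only in part, and one green look-alike not at all. The arm passed over them about 0.1 m above their tops.
- **Checks that disagreed:** partway through, the side view put the tray 5.5 mm off centre while the top view put it at 0. A closer look at the side view agreed with the top, and I went by that. The blurred far corner of the plate in the last top picture leaves about 1–2 mm of doubt sideways.

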